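# Clip a slide tray into the sloped drying stand

### The job

Put the loose slide tray into the empty cradle of the sloped drying stand, as its neighbour already sits: slip the tray's lower end under the cradle's fixed lip, lay the tray down along the two narrow rails, and press its upper end down until the spring catch snaps over it. Keep the tray face up all the while, and leave the other things on the bench where they are.

Things in the scene. Friction and masses are not known exactly. Their poses are not given: they have to be found in the camera images.
- tray: Loose aluminium tray with two glass slides, face up on the bench, right of the stand. Origin: centre of underside; x along its length, y across, z out of its face. Body 88 (x) x 62 (y) x 14 mm, upright side walls to grip; glass 4 mm below the rim; end rims at x = 37.5 to 44 mm. Both ends alike: either may go lowermost. About 0.14 kg.
- tray_flange (a point): End of one of the tray's two flanges, at x = +54 mm, z = 0 in the tray's frame. At both ends a flat flange, 44 mm wide, 4 mm thick, level with the underside, sticks out 10 mm from the body, so the whole tray is 108 mm long.
- cradle: Empty cradle, fixed. Origin: middle of the seat, where the centre of the tray's underside lies when home, about 73 mm above the bench. x up the slope along the rails (20 degrees above level, away from the robot), y left, z square to the slope. The tray rests on two rails 6 mm wide at y = +-17 mm, tops at z = 0, x = -57 to 57 mm, and overhangs them; free space beside it.
- cradle_lip (a point): Lower end of the empty cradle: free edge of its fixed lip, at x = -49.7, y = 0, z = 7 mm (underside) in the cradle's frame. The lip is 60 mm wide, 4 mm thick, and overhangs a stop face at x = -54.8 mm. The flange slips under it with the tray up to 14 degrees steeper than the rails; cheeks at y = +-26 mm below x = -49.5 mm guide it, 4 mm spare each side.
- catch (a joint): Black spring catch at the cradle's upper end: 0 rad shut, grows as its nose is pushed back up the slope (0.45 at most); its spring shuts it. A tray with its lower flange under the lip may be let go, its upper end resting on the nose's ramp about 12 mm above the rails; 6 to 12 N pressed down at the upper end rim pushes the nose back, and it snaps over the upper flange.
- catch_nose (a point): Tip of the catch's nose: when shut at x = 50.2, y = 0, z = 5.7 mm (underside) in the cradle's frame, 1.7 mm above and 3 to 4 mm over the upper flange of a tray that is home. Its ramp rises to z = 14 mm at x = 57 mm. Nothing of the catch stands above z = 18 mm; its thumb tab reaches to x = 74 mm.
- bay_full: The other cradle, fixed, alike, with a slide tray clipped in it, 116 mm to the left or right of the empty one, centre to centre. Origin: on the drip pan's floor under that cradle's middle; x away from the robot, z up. Its tray's face lies about 86 mm above the bench in the middle, 101 mm at the upper end.
- stand: Grey drip pan of the drying stand, fixed, 185 x 215 x 18 mm, carrying both cradles. Origin: centre of its underside; x away from the robot, towards the cradles' high ends, y along the row of cradles, z up.
- timer: Bystander, loose: white wind-up timer with a round dial on top, 52 x 64 x 44 mm. Origin: centre of its underside.
- stain_jar: Bystander, loose: square clear staining jar with a black knobbed lid, 64 x 64 x 107 mm. Origin: centre of its underside.
- stain_bottle: Bystander, loose: round dropper bottle with a pointed cap, 43 mm across, 111 mm tall. Origin: centre of its underside.

How it is judged:
By the outcome, as a careful person would: the job done as asked, in the order asked, and still so for the second after the job is handed in, with the robot touching nothing.
It also fails if it takes over 38 s, if anything falls off the work surface, if the arm or the gripper's body presses on something with over 40 N, if the wrist force passes 120 N, or if a joint passes its speed limit or range.

### The arm

A 6-joint arm with a two-finger parallel gripper is mounted at the origin on the work surface; the furniture and walls round the work are solid. World frame = base frame: x ahead of the robot, y to its left, z up, the work surface at z = 0. Lengths are in m, angles in rad, forces in N, time in s.
With the tool pointing down it reaches from about 0.375 to 0.9 m from the base axis. Payload 3.1 kg.
Tool frame: the origin (TCP) lies where the fingers leave the gripper's body, on its centre line; the fingertips stand 73 mm ahead of it and the grasp point (between the pads) lies 54 mm ahead of it; z points along the fingers, y is the line along which they close (so a half turn about z gives the same grasp; the last joint's range is limited). The gripper opens to 85 mm and grips with 20 to 120 N. Pads are 22 mm wide; open, the fingers measure 114 mm over their backs; the gripper's body (76 mm by 85 mm) begins 54 mm behind the grasp point. The pads swing forward as they close: fully open they stand 13 mm farther back than shut.
Start: joints at [0.977, 0.527, 1.433, -0, 1.181, -0.178], TCP at [0.252, 0.572, 0.304] pointing down, gripper open.
Joint ranges: [-3.08, 3.08], [-0.75, 2.2], [0.22, 2.44], [-1.43, 4.57], [0, 2.65], [-2.85, 2.85]. Speed limits (rad/s): [2.79, 2.79, 3.14, 3.14, 3.14, 3.14].

### API

Orientations are given as a unit quaternion [x, y, z, w].
In Python, from station import manip gives the robot as it stands.
- The arm moves only by the shell command python3 -m crank 'ROWS' [FORCE]. ROWS is JSON, a list of rows, each an object with "dp": the shift along the tool's x, y, z normalised to -1 to 1, where 1 is 50 cm, a list of three; "delta_rot": the turn, a rotation vector about the tool's x, y, z normalised to -1 to 1, where 1 is 2 pi rad, a list of three; "fingers": the opening, from -1 (shut) to 1 (fully open). A call has 1 to 12 rows; each row shifts and turns the commanded pose from where the row before left it, along the tool's axes as they then stand; what a row does not reach is not made up. A row lasts 1/12 s, in which the tool goes at most 41.7 mm and 7.16 degrees, less where a joint would pass 70% of its speed; a pose out of reach is approached as far as the arm can. A call with a number of a shift or a turn outside -1 to 1 is refused whole. A call with a gripper value outside its range is refused whole. The fingers move at their own pace and stop on an object; FORCE is the grip in N (left out, the last holds). Time passes only in rows, so rows that do not move let the fingers close. It gives the time, the measured TCP pose, the force, the opening and the grip force at its end, in the units of the state.
- manip.sense(): the state, without advancing time (a new reading comes with each control period).
- manip.snapshot(name): name is "scene" or "top"; returns (picture, depth): 400x640x3 uint8, red, green, blue; 400x640 float32, m along the optical axis (not along the pixel's ray), 0 where there is no reading.
- manip.camera_model(name): a dict with "fx", "fy", "cx", "cy" (pixels), "origin" and "attitude" of the camera in the world. Camera axes: x right, y up, looking along -z (the intrinsics and any distortion apply to the point x, -y, -z); pixel columns grow to the right and rows downward; lengths in m; the calibration is good to about 2 mm. A picture is of the moment at which its call begins. camera_model takes no time and is no camera call.
- manip.sign_off(): hands the job in; it is judged then, once.
The state is a dict: "t": time; "q": joint angles; "qd": joint speeds; "tau": joint torques, N m; "tcp_pos": TCP position; "tool_rot": TCP orientation; "force": force on the tool from outside, world axes, zero at the start; "ft_torque": the same for the moment, N m; "finger_gap": opening from 0.0 (shut) to 1.0 (fully open); "gripper_force": force on a finger pad.
Only numpy, scipy, OpenCV 4.12 (cv2) and the standard library are available. Lean on these libraries where they do the work, as an engineer would, in place of code of your own. Each camera call takes 0.05 s, during which the arm holds its last target. There are 200 camera calls.

## Working session

There is one attempt and no reset: what is moved stays moved. The work goes in short steps, Python scripts to look and compute and a shell command to move; the robot and the scene stay as the last step left them, time stands still between calls to the robot, and variables do not carry over. Pictures are saved under pics/ and viewed, at most 10 in all, crops included, and the job is handed in when it is done.

```bash
mkdir -p pics; ls; python3 - <<'E'
from station import manip
import cv2,numpy as np
for n in("scene","top"):
    p,d=manip.snapshot(n); cv2.imwrite(f"pics/{n}0.png",p[:,:,::-1]); np.save(f"pics/{n}0.npy",d)
    print(n,manip.camera_model(n))
print(manip.sense())
E
```

```text
pics
scene {'fx': 367.84135249159704, 'fy': 367.84135249159704, 'cx': 322.42278569032635, 'cy': 202.9513245060483, 'origin': array([0.88532862, 0.12743638, 0.94388255]), 'attitude': array([0.15690382, 0.19369186, 0.76388842, 0.59526393])}
top {'fx': 485.9515331625531, 'fy': 485.9515331625531, 'cx': 318.5582793953141, 'cy': 202.9682868273713, 'origin': array([0.25803929, 0.01408524, 1.30444277]), 'attitude': array([ 0.04663929, -0.04451356, -0.69651723,  0.71463771])}
{'t': 0.1, 'q': array([ 9.76480758e-01,  5.28401382e-01,  1.43377153e+00, -3.22024274e-05,
        1.18139399e+00, -1.78498006e-01]), 'qd': array([ 0.00015649,  0.00020439, -0.00161059,  0.00119406, -0.00248168,
       -0.00021285]), 'tau': array([ 7.34921559e-04, -4.43301201e+01, -1.78587037e+01, -1.62974839e-04,
        3.90067624e-03,  1.95751647e-05]), 'tcp_pos': array([0.25215441, 0.57132955, 0.30301485]), 'tool_rot': array([ 2.06408073e-01,  9.78465499e-01, -9.19954060e-04, -3.58218201e-04]), 'force': array([ 0.11518722,  0.38219624, -0.276317  ]), 'ft_torque': array([-0.04167915,  0.01523443, -0.02433434]), 'gripper_force': 0.0, 'finger_gap': 0.9967932211110188}
```

View pics/scene0.png

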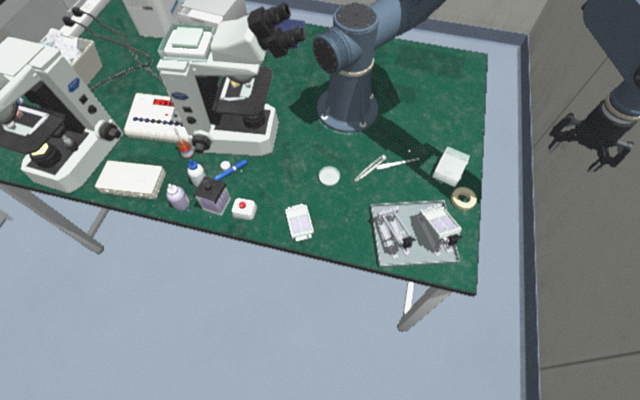

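View pics/top0.png

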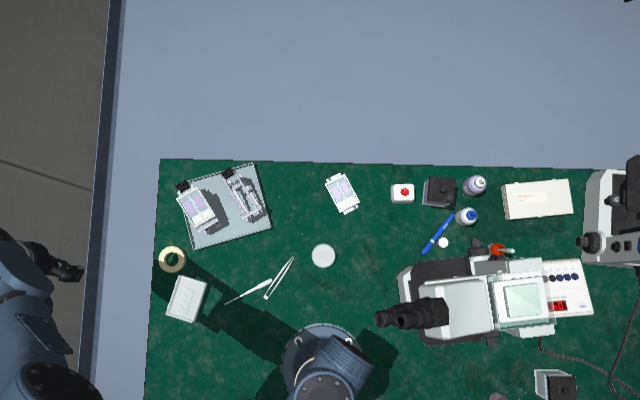

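```bash
cat > h.py <<'E'
import numpy as np,cv2
from scipy.spatial.transform import Rotation as R
from station import manip
def cam(n):
    c=manip.camera_model(n); return c,R.from_quat(c["attitude"]).as_matrix(),np.array(c["origin"])
def ray(n,u,v):
    c,A,o=cam(n); return o,A@np.array([(u-c["cx"])/c["fx"],-(v-c["cy"])/c["fy"],-1.])
def at_z(n,u,v,z):
    o,d=ray(n,u,v); return o+d*(z-o[2])/d[2]
def cloud(n,d):
    c,A,o=cam(n); v,u=np.mgrid[:400,:640]
    P=np.stack([(u-c["cx"])/c["fx"]*d,-(v-c["cy"])/c["fy"]*d,-d],-1); return P@A.T+o
def proj(n,X):
    c,A,o=cam(n); p=(np.atleast_2d(X)-o)@A
    return np.stack([c["cx"]-c["fx"]*p[:,0]/p[:,2],c["cy"]+c["fy"]*p[:,1]/p[:,2]],-1)
def tri(us,ut):
    (a,d),(b,e)=ray("scene",*us),ray("top",*ut)
    s=np.linalg.lstsq(np.stack([d,-e],1),b-a,rcond=None)[0]
    p,q=a+s[0]*d,b+s[1]*e; return (p+q)/2,np.linalg.norm(p-q)
def crop(n,src,box,k,out):
    u0,v0,u1,v1=box; im=cv2.resize(src[v0:v1,u0:u1],None,fx=k,fy=k,interpolation=cv2.INTER_CUBIC)
    for u in range((u0+9)//10*10,u1,10): cv2.putText(im,str(u),(int((u-u0)*k),9),0,.33,(0,255,255)); cv2.line(im,(int((u-u0+.5)*k),10),(int((u-u0+.5)*k),15),(0,255,255))
    for v in range((v0+9)//10*10,v1,10): cv2.putText(im,str(v),(0,int((v-v0+.5)*k)+4),0,.33,(0,255,255)); cv2.line(im,(22,int((v-v0+.5)*k)),(27,int((v-v0+.5)*k)),(0,255,255))
    cv2.imwrite(out,im)
E
python3 - <<'E'
from h import *
t=cv2.imread("pics/top0.png"); s=cv2.imread("pics/scene0.png")
crop("top",t,(165,155,365,255),4,"pics/c1.png")
crop("scene",s,(280,190,470,275),4.2,"pics/c2.png")
for n in("top","scene"):
    d=np.load(f"pics/{n}0.npy"); P=cloud(n,d)
    # bench check
    m=(d>0)&(abs(P[...,2])<.006)&(P[...,0]>.3)&(P[...,0]<.6)&(abs(P[...,1])<.5)
    print(n,"bench z",np.median(P[m][:,2]), m.sum())
    # tray by height
    m=(d>0)&(P[...,2]>.006)&(P[...,2]<.022)&(P[...,0]>.35)&(P[...,1]<.1)&(P[...,1]>-.12)
    k,l,st,c=cv2.connectedComponentsWithStats(m.astype(np.uint8))
    for i in range(1,k):
        if st[i,4]>100: 
            Q=P[l==i]; print(c[i],st[i],Q.mean(0),cv2.minAreaRect(Q[:,:2].astype(np.float32)*1000))
    m=(d>0)&(P[...,2]>.008)&(P[...,2]<.03)&(P[...,0]>.35)&(P[...,1]>.12)
    Q=P[m];print("pan",m.sum(),np.median(Q,0),cv2.minAreaRect(Q[:,:2].astype(np.float32)*1000))
E
```

```text
top bench z 0.0008249928833746756 22154
[341.75263158 192.07236842] [325 173  35  40 760] [ 0.45689798 -0.04145438  0.0115849 ] ((456.7751159667969, -43.725502014160156), (105.53620147705078, 66.30082702636719), 29.327009201049805)
pan 1672 [0.43262967 0.2423659  0.0102706 ] ((443.2568054199219, 288.422119140625), (187.88414001464844, 283.5424499511719), 0.880753755569458)
scene bench z 0.0007028874438624322 17174
[298.97538462 220.41538462] [285 204  29  35 650] [ 0.45512807 -0.03931081  0.01143471] ((454.0014953613281, -39.870338439941406), (101.15678405761719, 62.138553619384766), 28.852157592773438)
pan 2060 [0.44242843 0.26459984 0.01025956] ((412.121337890625, 276.4874267578125), (186.5447998046875, 215.17364501953125), 18.058298110961914)
```

View pics/c1.png

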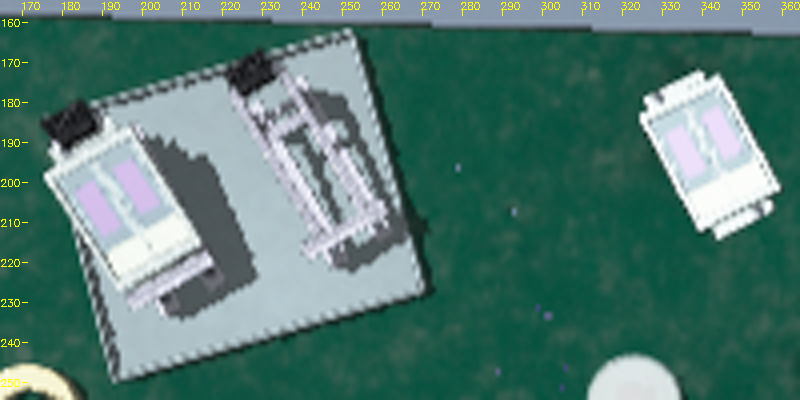

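View pics/c2.png

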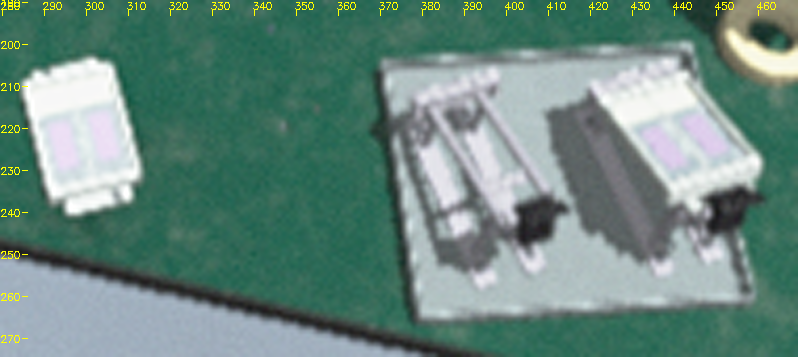

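```bash
cat > fit.py <<'E'
from h import *
from scipy.optimize import least_squares
o1=lambda L:[(165+a/4-.5+.0,155+b/4-.5) for a,b in L]
o2=lambda L:[(280+a/4.2-.5,190+b/4.2-.5) for a,b in L]
def Rz(a): return R.from_euler('z',a).as_matrix()
def pr(T,S): return np.r_[proj("top",T[0])-T[1],proj("scene",S[0])-S[1]]
box=np.array([[44,31,14],[44,-31,14],[-44,-31,14],[-44,31,14]])/1e3
tt=o1([(642,113),(722,76),(780,187),(703,237)])
ts=o2([(52,207),(140,180),(112,64),(24,80)])
def ftray(p):
    X=box@Rz(p[2]).T+[p[0],p[1],0]; return pr((X,tt),(X,ts)).ravel()
r=least_squares(ftray,[.456,-.042,.5],loss='soft_l1');print("tray",r.x,np.rad2deg(r.x[2]));print(ftray(r.x).reshape(-1,2).round(1).tolist())
pan=np.array([[-92.5,-107.5,18],[92.5,-107.5,18],[-92.5,107.5,18]])/1e3
pan2=np.vstack([pan,[.0925,.1075,.018]])
pt=o1([(430,290),(352,32),(115,380)]); ps=o2([(383,62),(418,318),(690,45),(752,300)])
ft=o1([(45,178),(135,125),(213,250),(122,290)]); fs=o2([(760,160),(670,195),(595,90),(685,65)])
lt=o1([(344,233)]); ls=o2([(456,90)])
S=R.from_euler('y',-20,degrees=True).as_matrix()
def cradle(p,dy): return np.array([p[3],p[4]+dy,p[5]])
def fst(p):
    M=Rz(p[2]);o=np.array([p[0],p[1],0]); W=lambda X:X@M.T+o
    F=W(box@S.T+cradle(p,.058)); L=W(np.array([[-.054,0,.011]])@S.T+cradle(p,-.058))
    return np.r_[pr((W(pan),pt),(W(pan2),ps)).ravel(),pr((F,ft),(F,fs)).ravel(),pr((L,lt),(L,ls)).ravel(),(p[5]-.073)*2000]
r=least_squares(fst,[.44,.26,.3,0,0,.073],loss='soft_l1');p=r.x;print("stand",p,np.rad2deg(p[2]));print(fst(p)[:-1].reshape(-1,2).round(1).tolist())
print("cradle",Rz(p[2])@cradle(p,-.058)+[p[0],p[1],0])
# depth based refinement of full tray plane / tray cloud
for n in("top","scene"):
    P=cloud(n,np.load(f"pics/{n}0.npy"))
    f=(P-[p[0],p[1],0])@Rz(p[2]); q=(f-cradle(p,.058))@S
    m=(abs(q[...,0])<.04)&(abs(q[...,1])<.028)&(abs(q[...,2]-.012)<.012); print(n,"full face z",np.percentile(q[m][:,2],[5,50,95]).round(4),m.sum())
    q=(f-cradle(p,-.058))@S
    m=(abs(q[...,2])<.005)&(abs(q[...,0])<.04)&(abs(q[...,1])<.04); print(" rails",m.sum(),q[m].mean(0).round(4), [np.median(q[m&(s*q[...,1]>0)][:,1]).round(4) for s in(1,-1)])
E
python3 fit.py
```

```text
tray [ 0.45473276 -0.04301759  0.47227921] 27.05960544106067
[[-0.2, 0.3], [0.6, -0.2], [0.5, 1.2], [-1.1, -1.4], [19.9, -7.6], [-23.1, 3.4], [-22.1, 3.5], [20.1, -4.6]]
stand [ 0.41234255  0.27484522  0.32501049  0.00831364 -0.00765729  0.07299068] 18.6217294735545
[[-0.5, -0.6], [-0.4, -1.4], [0.0, 0.9], [-1.4, -0.0], [0.2, 0.6], [-1.1, -0.9], [0.7, -1.1], [4.6, -5.4], [6.0, 0.6], [-2.1, 1.9], [-2.8, -0.9], [-5.2, 3.6], [-8.0, -3.0], [0.0, -1.5], [1.2, 2.9], [-1.6, -0.2], [1.0, -1.0]]
cradle [0.44118655 0.21527996 0.07299068]
top full face z [0.0053 0.0099 0.015 ] 661
 rails 166 [ 0.0031  0.008  -0.0006] [np.float64(0.0223), np.float64(-0.0097)]
scene full face z [0.0045 0.0107 0.0141] 468
 rails 157 [0.0034 0.0104 0.    ] [np.float64(0.0231), np.float64(-0.0078)]
```

```bash
sed -i 's/^ts=.*/ts=o2([(140,180),(52,207),(24,80),(112,64)])/' fit.py
cat >> fit.py <<'E'
print("--- free cradle yaw")
def fc(p):
    W=lambda X:X@S.T@Rz(p[2]).T+[p[0],p[1],.073]
    F=W(box+0)
    return pr((F,ft),(F,fs)).ravel()
r=least_squares(fc,[.47,.33,.4],loss='soft_l1');print("full",r.x,np.rad2deg(r.x[2]));print(fc(r.x).reshape(-1,2).round(1).tolist())
for n in("top","scene"):
    d=np.load(f"pics/{n}0.npy");P=cloud(n,d)
    for nm,c in(("full",r.x[:2]),("empty",r.x[:2]+Rz(r.x[2])[:2,:2]@[0,-.116])):
        m=(d>0)&(np.hypot(P[...,0]-c[0],P[...,1]-c[1])<.055)&(P[...,2]>.045)&(P[...,2]<.12);Q=P[m]
        A=np.c_[Q[:,:2],np.ones(len(Q))];w=np.ones(len(Q))
        for _ in range(20): k=np.linalg.lstsq(A*w[:,None],Q[:,2]*w,rcond=None)[0];w=1/(1+(abs(A@k-Q[:,2])/.002)**2)
        print(n,nm,len(Q),"slope deg",np.rad2deg(np.arctan(np.hypot(*k[:2]))).round(1),"uphill yaw",np.rad2deg(np.arctan2(k[1],k[0])).round(1),"z at c",(k@[*c,1]).round(4),"mean",Q.mean(0).round(4),cv2.minAreaRect(Q[:,:2].astype(np.float32)*1000))
E
python3 fit.py
```

```text
tray [ 0.45586319 -0.04090054  0.48807763] 27.96478824107669
[[-1.1, 0.2], [-0.5, -0.7], [-0.2, 0.5], [-1.6, -1.8], [-0.2, -0.9], [-1.2, -2.4], [-0.8, 0.3], [-0.5, -0.3]]
stand [ 0.41234255  0.27484522  0.32501049  0.00831364 -0.00765729  0.07299068] 18.6217294735545
[[-0.5, -0.6], [-0.4, -1.4], [0.0, 0.9], [-1.4, -0.0], [0.2, 0.6], [-1.1, -0.9], [0.7, -1.1], [4.6, -5.4], [6.0, 0.6], [-2.1, 1.9], [-2.8, -0.9], [-5.2, 3.6], [-8.0, -3.0], [0.0, -1.5], [1.2, 2.9], [-1.6, -0.2], [1.0, -1.0]]
cradle [0.44118655 0.21527996 0.07299068]
top full face z [0.0053 0.0099 0.015 ] 661
 rails 166 [ 0.0031  0.008  -0.0006] [np.float64(0.0223), np.float64(-0.0097)]
scene full face z [0.0045 0.0107 0.0141] 468
 rails 157 [0.0034 0.0104 0.    ] [np.float64(0.0231), np.float64(-0.0078)]
--- free cradle yaw
full [0.40083467 0.33162583 0.55207211] 31.63140176989653
[[-0.1, -0.3], [-0.7, 0.6], [-1.9, -1.0], [-0.6, 1.2], [-0.5, -0.1], [-1.2, -1.7], [-0.3, 0.9], [-0.8, 0.8]]
top full 1066 slope deg 19.8 uphill yaw 31.8 z at c 0.0833 mean [0.4013 0.3313 0.0836] ((401.0653076171875, 331.591552734375), (108.93885040283203, 62.91018295288086), 31.977466583251953)
top empty 325 slope deg 20.0 uphill yaw 35.2 z at c 0.0817 mean [0.4628 0.2373 0.0864] ((453.868896484375, 231.78878784179688), (92.13517761230469, 40.2839241027832), 31.628345489501953)
scene full 840 slope deg 20.1 uphill yaw 32.9 z at c 0.0843 mean [0.4036 0.3329 0.0839] ((399.6832580566406, 333.281982421875), (109.62488555908203, 64.38223266601562), 31.31325340270996)
scene empty 321 slope deg 19.1 uphill yaw 31.3 z at c 0.0826 mean [0.4664 0.239  0.0851] ((452.68701171875, 234.203857421875), (92.95040893554688, 40.762081146240234), 31.16111946105957)
```

```bash
cat > fit2.py <<'E'
import io,contextlib
with contextlib.redirect_stdout(io.StringIO()):
    exec(open("fit.py").read())
def fj(p): # stand x,y,yaw ; cradle yaw ; offset x,y
    W=lambda X:X@Rz(p[2]).T+[p[0],p[1],0]
    C=S.T@Rz(p[3]-p[2]).T
    F=W(box@C+[p[4],p[5]+.058,.073]); L=W(np.array([[-.054,0,.011]])@C+[p[4],p[5]-.058,.073])
    return np.r_[pr((W(pan),pt),(W(pan2),ps)).ravel(),pr((F,ft),(F,fs)).ravel(),pr((L,lt),(L,ls)).ravel()]
r=least_squares(fj,[.44,.26,.3,.55,0,0],loss='soft_l1');p=r.x;print(p.round(4),np.rad2deg(p[2:4]));print(fj(p).reshape(-1,2).round(1).tolist())
c=Rz(p[2])@[p[4],p[5]-.058,.073]+[p[0],p[1],0];print("cradle",c)
M=Rz(p[3])@S
for n in("top","scene"):
    d=np.load(f"pics/{n}0.npy");P=cloud(n,d); q=(P-c)@M; m=(d>0)&(abs(q[...,2])<.006)&(abs(q[...,0])<.04)&(abs(q[...,1])<.03)
    for s in(1,-1):
        a=q[m&(s*q[...,1]>0)];k=np.polyfit(a[:,0],a[:,1],1);print(n,s,len(a),"rail y",k[1].round(4),"tilt",np.rad2deg(k[0]).round(2),"z",np.median(a[:,2]).round(4))
    m=(d>0)&(q[...,2]>.005)&(q[...,2]<.014)&(q[...,0]<-.04)&(q[...,0]>-.075)&(abs(q[...,1])<.04);a=q[m];print(" lip",m.sum(),a.mean(0).round(4),a.min(0).round(4),a.max(0).round(4))
    m=(d>0)&(q[...,2]>.008)&(q[...,2]<.022)&(q[...,0]>.04)&(q[...,0]<.09)&(abs(q[...,1])<.03);a=q[m];print(" catch",m.sum(),a.mean(0).round(4),a.min(0).round(4),a.max(0).round(4))
E
python3 fit2.py; python3 - <<'E'
exec(open('h.py').read())
t=cv2.imread("pics/top0.png");print()
E
```

```text
[ 4.128e-01  2.751e-01  3.098e-01  5.457e-01  6.100e-03 -1.000e-04] [17.74896446 31.26727279]
[[-1.0, -0.0], [0.2, -1.2], [-0.7, 0.3], [-1.0, -0.4], [-0.4, 0.2], [-0.4, -0.3], [0.4, -0.3], [-0.2, -0.5], [-0.8, 0.6], [-2.2, -1.0], [-0.9, 1.1], [-0.4, 0.1], [-1.2, -1.6], [-0.1, 0.9], [-0.6, 0.9], [0.2, -0.3], [-0.7, -1.3]]
cradle [0.43632987 0.22160446 0.073     ]
top 1 87 rail y 0.0152 tilt -1.77 z -0.0006
top -1 87 rail y -0.0164 tilt 3.92 z -0.0015
 lip 78 [-0.052  -0.0014  0.0104] [-0.0574 -0.031   0.0055] [-0.047   0.0284  0.0136]
 catch 97 [0.065  0.0006 0.0146] [ 0.0534 -0.0142  0.0081] [0.0758 0.0149 0.0204]
scene 1 84 rail y 0.0165 tilt -3.18 z -0.0003
scene -1 77 rail y -0.0144 tilt 3.49 z -0.0002
 lip 74 [-0.0519  0.0005  0.0109] [-0.0613 -0.0289  0.0051] [-0.0457  0.0302  0.014 ]
 catch 71 [0.0659 0.0016 0.0161] [ 0.0553 -0.0117  0.01  ] [0.0758 0.0154 0.0199]
```

```bash
cat >> h.py <<'E'
def frame(yaw,pitch=0): # tray frame, pitch deg = nose-up slope
    return R.from_euler('z',yaw,degrees=True).as_matrix()@R.from_euler('y',-pitch,degrees=True).as_matrix()
FLIP=np.diag([-1,1,-1.])
def plan(pos,M):
    s=manip.sense(); T=R.from_quat(s["tool_rot"]).as_matrix(); D=T.T@(np.array(pos)-s["tcp_pos"]); Tt=M@FLIP
    rv=R.from_matrix(T.T@Tt).as_rotvec()
    print("t",round(s["t"],2),"tcp",s["tcp_pos"].round(4),"F",s["force"].round(1),"gap",round(s["finger_gap"],3))
    print("dp units",(D/.5).round(4),"rows",np.linalg.norm(D)/.0417,"| rot units",(rv/2/np.pi).round(4),"rows",np.rad2deg(np.linalg.norm(rv))/7.16,"| dp if rotated first",(Tt.T@(np.array(pos)-s["tcp_pos"])/.5).round(4))
E
python3 -c "
from h import *
plan([.456,-.041,.16],frame(28))"
```

```text
t 0.1 tcp [0.2522 0.5713 0.303 ] F [ 0.1  0.4 -0.3] gap 0.997
dp units [-0.8677 -0.9551  0.2876] rows 15.851913000661876 | rot units [-0.0003 -0.0002 -0.144 ] rows 7.237989413730964 | dp if rotated first [ 0.215  -1.2727  0.286 ]
```

```bash
r='{"dp":[-0.0542,-0.0597,0.018],"delta_rot":[0,0,0],"fingers":1}'; python3 -m crank '[{"dp":[-0.0542,-0.0597,0.01],"delta_rot":[0,0,0],"fingers":1},{"dp":[-0.0542,-0.0597,0.01],"delta_rot":[0,0,0],"fingers":1},{"dp":[-0.0542,-0.0597,0.01],"delta_rot":[0,0,0],"fingers":1},{"dp":[-0.0542,-0.0597,0.01],"delta_rot":[0,0,0],"fingers":1},{"dp":[-0.0542,-0.0597,0.01],"delta_rot":[0,0,0],"fingers":1},{"dp":[-0.0542,-0.0597,0.01],"delta_rot":[0,0,0],"fingers":1},{"dp":[-0.0542,-0.0597,0.01],"delta_rot":[0,0,0],"fingers":1},{"dp":[-0.0542,-0.0597,0.01],"delta_rot":[0,0,0],"fingers":1},{"dp":[-0.0542,-0.0597,0.01],"delta_rot":[0,0,0],"fingers":1},{"dp":[-0.0542,-0.0597,0.01],"delta_rot":[0,0,0],"fingers":1},{"dp":[-0.0542,-0.0597,0.01],"delta_rot":[0,0,0],"fingers":1},{"dp":[-0.0542,-0.0597,0.01],"delta_rot":[0,0,0],"fingers":1}]'
python3 -m crank '[{"dp":[-0.0542,-0.0597,0.018],"delta_rot":[0,0,0],"fingers":1},{"dp":[-0.0542,-0.0597,0.018],"delta_rot":[0,0,0],"fingers":1},{"dp":[-0.0542,-0.0597,0.018],"delta_rot":[0,0,0],"fingers":1},{"dp":[-0.0542,-0.0597,0.018],"delta_rot":[0,0,0],"fingers":1},{"dp":[0,0,0],"delta_rot":[0,0,-0.018],"fingers":1},{"dp":[0,0,0],"delta_rot":[0,0,-0.018],"fingers":1},{"dp":[0,0,0],"delta_rot":[0,0,-0.018],"fingers":1},{"dp":[0,0,0],"delta_rot":[0,0,-0.018],"fingers":1},{"dp":[0,0,0],"delta_rot":[0,0,-0.018],"fingers":1},{"dp":[0,0,0],"delta_rot":[0,0,-0.018],"fingers":1},{"dp":[0,0,0],"delta_rot":[0,0,-0.018],"fingers":1},{"dp":[0,0,0],"delta_rot":[0,0,-0.018],"fingers":1}]'
python3 -c "
from h import *
plan([.456,-.041,.12],frame(28))
p,d=manip.snapshot('top');s,e=manip.snapshot('scene')
a=p[140:270,240:440,::-1];b=s[110:260,220:420,::-1]
cv2.imwrite('pics/m1.png',np.vstack([cv2.resize(a,(462,300),interpolation=2),cv2.resize(b,(462,300),interpolation=2)[:,:462]]))"
```

```text
t: 1.1
tcp_pos: [0.4053, 0.1109, 0.2437]
tool_rot: [0.206, 0.978, 0.0, -0.0]
force: [0.5, -0.3, -0.2]
finger_gap: 0.998
gripper_force: 0.0
t: 2.1
tcp_pos: [0.456, -0.0403, 0.2077]
tool_rot: [-0.245, 0.97, 0.0, -0.0]
force: [0.2, -0.6, -0.1]
finger_gap: 1.001
gripper_force: 0.0
t 2.1 tcp [ 0.456  -0.0403  0.2077] F [ 0.2 -0.6 -0.1] gap 1.001
dp units [ 0.0006 -0.0013  0.1754] rows 2.1032880212433915 | rot units [ 0.0001 -0.0001  0.0009] rows 0.04682394562576728 | dp if rotated first [ 0.0007 -0.0012  0.1754]
```

View pics/m1.png

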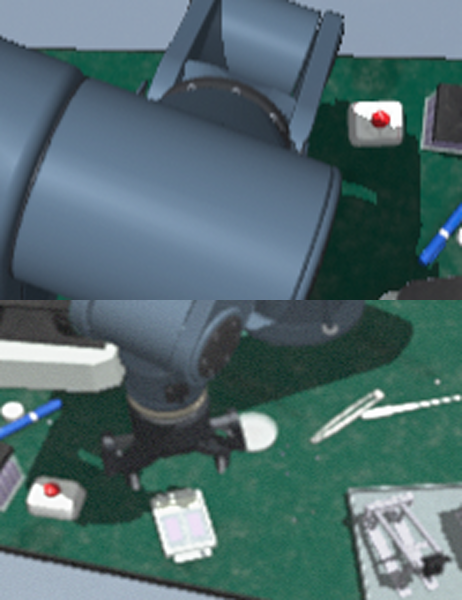

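```bash
python3 -m crank '[{"dp":[0.0,0,0.06],"delta_rot":[0,0,0],"fingers":0.65},{"dp":[0,0,0.06],"delta_rot":[0,0,0],"fingers":0.65},{"dp":[0,0,0.0],"delta_rot":[0,0,0],"fingers":0.65},{"dp":[0,0,0.0],"delta_rot":[0,0,0],"fingers":0.65}]'
cat > tips.py <<'E'
from h import *
s=manip.sense(); T=R.from_quat(s["tool_rot"]).as_matrix()
p,d=manip.snapshot('scene'); q=(cloud('scene',d)-s["tcp_pos"])@T
m=(d>0)&(abs(q[...,0])<.015)&(abs(q[...,1])<.062)&(q[...,2]>.02)&(q[...,2]<.082)
for sg in(1,-1):
    a=q[m&(sg*q[...,1]>0)]; a=a[a[:,2]>np.sort(a[:,2])[-1]-.03]; print(sg,len(a),a.min(0).round(4),a.max(0).round(4),np.sort(a[:,2])[-6:].round(4))
print(s["finger_gap"])
E
python3 tips.py
```

```text
t: 2.53
tcp_pos: [0.4552, -0.04, 0.1469]
tool_rot: [-0.241, 0.97, 0.001, -0.002]
force: [1.1, -0.5, 0.4]
finger_gap: 0.822
gripper_force: 0.0
1 32 [-0.0128  0.0362  0.0288] [-0.0005  0.0488  0.0582] [0.0552 0.056  0.0567 0.0569 0.0572 0.0582]
-1 27 [-0.0126 -0.0472  0.03  ] [-0.0069 -0.0342  0.059 ] [0.0512 0.0522 0.055  0.0559 0.057  0.059 ]
0.8217831359657749
```

```bash
python3 -m crank '[{"dp":[0.0,-0.0025,0.06],"delta_rot":[0,0,0.0009],"fingers":0.65},{"dp":[0,0,0.06],"delta_rot":[0,0,0],"fingers":0.65},{"dp":[0,0,0.03],"delta_rot":[0,0,0],"fingers":0.65},{"dp":[0,0,0.0],"delta_rot":[0,0,0],"fingers":0.65},{"dp":[0,0,0.0],"delta_rot":[0,0,0],"fingers":0.65}]'; python3 tips.py
python3 -m crank '[{"dp":[0,0,0.004],"delta_rot":[0,0,0],"fingers":0.65},{"dp":[0,0,0.0],"delta_rot":[0,0,0],"fingers":0.65}]'
python3 -m crank '[{"dp":[0,0,0.004],"delta_rot":[0,0,0],"fingers":0.65},{"dp":[0,0,0.0],"delta_rot":[0,0,0],"fingers":0.65}]'
```

```text
t: 3.0
tcp_pos: [0.4574, -0.0416, 0.0739]
tool_rot: [-0.239, 0.971, -0.0, 0.001]
force: [-0.4, 0.5, 1.3]
finger_gap: 0.825
gripper_force: 0.0
1 183 [-0.0148  0.      0.0493] [0.0148 0.0619 0.0786] [0.0762 0.0767 0.0769 0.0771 0.078  0.0786]
-1 187 [-0.0147 -0.0614  0.0487] [ 0.0147 -0.      0.0782] [0.0767 0.0767 0.0768 0.0775 0.0778 0.0782]
0.8245940353089163
t: 3.22
tcp_pos: [0.4575, -0.0416, 0.0723]
tool_rot: [-0.239, 0.971, -0.001, 0.001]
force: [-0.1, -0.4, -0.1]
finger_gap: 0.829
gripper_force: 0.0
t: 3.38
tcp_pos: [0.457, -0.0415, 0.0695]
tool_rot: [-0.239, 0.971, -0.0, 0.001]
force: [-0.0, -0.3, 0.3]
finger_gap: 0.827
gripper_force: 0.0
```

```bash
for i in 1 ; do python3 -m crank '[{"dp":[0,0,0.004],"delta_rot":[0,0,0],"fingers":0.65},{"dp":[0,0,0.0],"delta_rot":[0,0,0],"fingers":0.65}]' | grep -E "tcp|force:"; python3 -m crank '[{"dp":[0,0,0.004],"delta_rot":[0,0,0],"fingers":0.65},{"dp":[0,0,0.0],"delta_rot":[0,0,0],"fingers":0.65}]'| grep -E "tcp|force:"; python3 -m crank '[{"dp":[0,0,0.003],"delta_rot":[0,0,0],"fingers":0.65},{"dp":[0,0,0.0],"delta_rot":[0,0,0],"fingers":0.65}]'| grep -E "tcp|force:"; done
```

```text
tcp_pos: [0.4567, -0.0414, 0.0669]
force: [-0.4, 0.3, -0.3]
gripper_force: 0.0
tcp_pos: [0.4568, -0.0414, 0.0648]
force: [-0.2, -0.3, 1.0]
gripper_force: 0.5
tcp_pos: [0.4567, -0.0414, 0.0647]
force: [-1.0, -0.8, 15.8]
gripper_force: 8.1
```

```bash
python3 -m crank '[{"dp":[0,0,-0.0095],"delta_rot":[0,0,0],"fingers":0.65},{"dp":[0,0,0.0],"delta_rot":[0,0,0],"fingers":0.4},{"dp":[0,0,0.0],"delta_rot":[0,0,0],"fingers":0.2},{"dp":[0,0,0.0],"delta_rot":[0,0,0],"fingers":0.0},{"dp":[0,0,0.0],"delta_rot":[0,0,0],"fingers":0.0},{"dp":[0,0,0.0],"delta_rot":[0,0,0],"fingers":0.0}]' 45;  python3 -m crank '[{"dp":[0,0,-0.06],"delta_rot":[0,0,0],"fingers":0.0},{"dp":[0,0,-0.08],"delta_rot":[0,0,0],"fingers":0.0},{"dp":[0,0,-0.08],"delta_rot":[0,0,0],"fingers":0.0},{"dp":[0,0,0.0],"delta_rot":[0,0,0],"fingers":0.0},{"dp":[0,0,0.0],"delta_rot":[0,0,0],"fingers":0.0}]'
cat > held.py <<'E'
from h import *
s=manip.sense(); T=R.from_quat(s["tool_rot"]).as_matrix()
p,d=manip.snapshot('scene'); cv2.imwrite(f'pics/held{s["t"]:.1f}.png',p[:,:,::-1]); q=(cloud('scene',d)-s["tcp_pos"])@T@FLIP
m=(d>0)&(abs(q[...,0])<.065)&(abs(q[...,1])<.029)&(q[...,2]<-.04)&(q[...,2]>-.075);Q=q[m]
print(len(Q),Q.min(0),Q.max(0),"median z",np.median(Q[:,2]))
for a in np.arange(-.06,.06,.01):
    k=(Q[:,0]>=a)&(Q[:,0]<a+.01)
    if k.sum()>4: print(a.round(2),k.sum(),np.median(Q[k][:,2]).round(4))
E
python3 held.py
```

```text
t: 4.38
tcp_pos: [0.4568, -0.0414, 0.069]
tool_rot: [-0.24, 0.971, -0.0, 0.0]
force: [-0.5, 0.3, 13.4]
finger_gap: 0.715
gripper_force: 46.3
t: 4.8
tcp_pos: [0.4577, -0.0417, 0.1797]
tool_rot: [-0.239, 0.971, -0.001, 0.002]
force: [-0.2, 0.1, -2.2]
finger_gap: 0.714
gripper_force: 52.3
593 [-0.02523827 -0.02886415 -0.06763897] [ 0.05346885  0.02873944 -0.05126346] median z -0.05881554523696248
-0.03 16 -0.0594
-0.02 66 -0.0587
-0.01 73 -0.0584
0.0 82 -0.0589
0.01 79 -0.0588
0.02 76 -0.0589
0.03 60 -0.056
0.04 117 -0.062
0.05 24 -0.0648
```

```bash
cat > ins.py <<'E'
from h import *
import sys
C=np.array([.4375,.222,.0735]); YAW=31.4; Mc=frame(YAW,20)
def tcp(x,z,a,y=0,up=0):
    Mt=frame(YAW,20+a); return C+Mc@[x,y,z+up]+Mt@[.054,0,.069],Mt
def state(back=.054):
    s=manip.sense(); T=R.from_quat(s["tool_rot"]).as_matrix(); Mt=T@FLIP
    for n,v in(("low",-.054),("mid",0),("up",.054)): print(n,(1e3*(s["tcp_pos"]+Mt@[v,0,-.069]-C)@Mc).round(1),end=' ')
    print("pitch",np.rad2deg(np.arcsin(Mt[2,0])).round(2),"yaw",np.rad2deg(np.arctan2(Mt[1,0],Mt[0,0])).round(2),"F cradle",(s["force"]@Mc).round(1),"grip",round(s["gripper_force"],1),"gap",round(s["finger_gap"],3),"t",round(s["t"],2))
if __name__=="__main__":
    x,z,a=map(float,sys.argv[1:4]); state(); plan(*tcp(x/1e3,z/1e3,a))
E
python3 ins.py -45 60 12
```

```text
low [-151.9 -231.3   93.4] mid [-101.3 -234.8   75. ] up [ -50.6 -238.3   56.6] pitch 0.04 yaw 27.7 F cradle [-1.  -0.1 -1.3] grip 52.3 gap 0.71 t 4.85
t 4.85 tcp [ 0.4567 -0.0414  0.1783] F [-0.4 -0.4 -1.6] gap 0.71
dp units [-0.104   0.4773 -0.0469] rows 5.883567510579558 | rot units [-0.003  -0.0888 -0.01  ] rows 4.49348011135858 | dp if rotated first [-0.1388  0.4696  0.0318]
```

```bash
python3 -m crank '[{"dp":[0,0,-0.0469],"delta_rot":[0,0,0],"fingers":0},{"dp":[-0.0174,0.0795,0],"delta_rot":[0,0,0],"fingers":0},{"dp":[-0.0174,0.0795,0],"delta_rot":[0,0,0],"fingers":0},{"dp":[-0.0174,0.0795,0],"delta_rot":[0,0,0],"fingers":0},{"dp":[-0.0174,0.0795,0],"delta_rot":[0,0,0],"fingers":0},{"dp":[-0.0174,0.0795,0],"delta_rot":[0,0,0],"fingers":0},{"dp":[-0.0174,0.0795,0],"delta_rot":[0,0,0],"fingers":0}]'
python3 -m crank '[{"dp":[0,0,0],"delta_rot":[-0.0006,-0.0178,-0.002],"fingers":0},{"dp":[0,0,0],"delta_rot":[-0.0006,-0.0178,-0.002],"fingers":0},{"dp":[0,0,0],"delta_rot":[-0.0006,-0.0178,-0.002],"fingers":0},{"dp":[0,0,0],"delta_rot":[-0.0006,-0.0178,-0.002],"fingers":0},{"dp":[0,0,0],"delta_rot":[-0.0006,-0.0178,-0.002],"fingers":0},{"dp":[0,0,0],"delta_rot":[0,0,0],"fingers":0}]'
python3 ins.py -45 12 12
python3 - <<'E'
from h import *
p,d=manip.snapshot('scene');q,e=manip.snapshot('top')
a=cv2.resize(p[130:280,330:480,::-1],(560,560),interpolation=2)[:, :];cv2.imwrite('pics/m2.png',a)
E
```

```text
t: 5.43
tcp_pos: [0.3901, 0.1953, 0.1994]
tool_rot: [-0.239, 0.971, 0.0, -0.003]
force: [2.1, 0.0, -1.9]
finger_gap: 0.714
gripper_force: 52.2
t: 5.93
tcp_pos: [0.391, 0.2037, 0.2041]
tool_rot: [-0.258, 0.948, 0.066, 0.173]
force: [-0.0, -0.6, -0.8]
finger_gap: 0.71
gripper_force: 52.2
low [-54.   11.9  69.5] mid [-0.  10.7 70.6] up [53.9  9.5 71.8] pitch 21.24 yaw 30.02 F cradle [-0.6 -0.5 -0.7] grip 52.2 gap 0.71 t 5.93
t 5.93 tcp [0.391  0.2037 0.2041] F [-0.  -0.6 -0.8] gap 0.71
dp units [ 0.0116 -0.0205  0.097 ] rows 1.1963247913791948 | rot units [ 0.0043 -0.0298 -0.004 ] rows 1.5280103905841154 | dp if rotated first [ 0.03   -0.0173  0.0936]
```

View pics/m2.png

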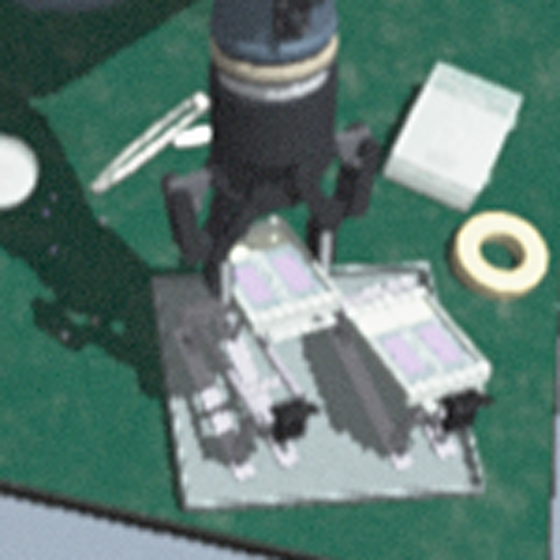

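```bash
python3 -m crank '[{"dp":[0,0,0],"delta_rot":[0.001,-0.0075,-0.001],"fingers":0},{"dp":[0,0,0],"delta_rot":[0.001,-0.0075,-0.001],"fingers":0},{"dp":[0,0,0],"delta_rot":[0.001,-0.0075,-0.001],"fingers":0},{"dp":[0,0,0],"delta_rot":[0.001,-0.0075,-0.001],"fingers":0},{"dp":[0.015,-0.009,0.0],"delta_rot":[0,0,0],"fingers":0},{"dp":[0.015,-0.009,0.0],"delta_rot":[0,0,0],"fingers":0},{"dp":[0,0,0.02],"delta_rot":[0,0,0],"fingers":0},{"dp":[0,0,0.02],"delta_rot":[0,0,0],"fingers":0},{"dp":[0,0,0.02],"delta_rot":[0,0,0],"fingers":0},{"dp":[0,0,0],"delta_rot":[0,0,0],"fingers":0}]'
python3 ins.py -45 8 12; python3 held.py
```

```text
t: 6.87
tcp_pos: [0.4184, 0.2239, 0.2207]
tool_rot: [-0.257, 0.936, 0.056, 0.233]
force: [0.7, -0.4, -1.1]
finger_gap: 0.709
gripper_force: 52.2
low [-8.3 10.5 67.9] mid [45.2 10.2 75.2] up [98.7  9.8 82.4] pitch 27.73 yaw 30.97 F cradle [ 0.  -0.7 -1.1] grip 52.2 gap 0.709 t 6.87
t 6.87 tcp [0.4184 0.2239 0.2207] F [ 0.7 -0.4 -1.1] gap 0.709
dp units [ 0.0993 -0.0217  0.1016] rows 1.7236199770717613 | rot units [-0.0033 -0.0119 -0.0009] rows 0.6206338984511055 | dp if rotated first [ 0.1067 -0.0232  0.0935]
619 [-0.04537715 -0.02899252 -0.06920928] [ 0.05396849  0.02899545 -0.05265   ] median z -0.059011529395793225
-0.05 19 -0.0551
-0.04 47 -0.0583
-0.03 46 -0.0589
-0.02 49 -0.0592
-0.01 52 -0.0589
0.0 61 -0.0591
0.01 59 -0.0588
0.02 71 -0.0591
0.03 36 -0.0567
0.04 145 -0.0614
0.05 34 -0.0661
```

```bash
python3 -c "
from h import *
s=manip.sense();print(s['q'].round(3),s['tcp_pos'],s['t'])"
```

```text
[ 0.183  0.419  2.158  0.972  0.179 -2.854] [0.41766449 0.22383444 0.22090851] 6.9167
```

```bash
python3 -m crank '[{"dp":[0,0,0],"delta_rot":[0,0.013,0],"fingers":0},{"dp":[0,0,0],"delta_rot":[0,0.013,0],"fingers":0},{"dp":[0,0,0],"delta_rot":[0,0.013,0],"fingers":0},{"dp":[0,0,0],"delta_rot":[0,0.013,0],"fingers":0},{"dp":[0,0,0],"delta_rot":[0,0.013,0],"fingers":0},{"dp":[0,0,0],"delta_rot":[0,0.012,0],"fingers":0}]'
python3 -c "
from h import *
s=manip.sense();print(s['q'].round(4),s['tcp_pos'],s['t'])"; python3 ins.py -45 60 12
```

```text
t: 7.42
tcp_pos: [0.416, 0.2294, 0.2221]
tool_rot: [-0.269, 0.961, 0.022, 0.065]
force: [-0.1, 0.7, -2.2]
finger_gap: 0.71
gripper_force: 52.2
[ 0.2453  0.432   1.9579  0.0801  0.6235 -1.9337] [0.41602989 0.22937784 0.22213236] 7.4167
low [-30.   18.   88.5] mid [22.8 17.9 77.2] up [75.6 17.8 65.8] pitch 7.89 yaw 31.27 F cradle [-0.5  0.7 -2.2] grip 52.2 gap 0.71 t 7.42
t 7.42 tcp [0.416  0.2294 0.2221] F [-0.1  0.7 -2.2] gap 0.71
dp units [ 0.083  -0.0353  0.0297] rows 1.138724264094066 | rot units [ 0.0009 -0.067  -0.0006] rows 3.367657341749924 | dp if rotated first [ 0.088  -0.035  -0.0066]
```

```bash
python3 -m crank '[{"dp":[0,0,0],"delta_rot":[0,0.011,0],"fingers":0},{"dp":[0,0,0],"delta_rot":[0,0.011,0],"fingers":0},{"dp":[0,0,0],"delta_rot":[0,0,0.0195],"fingers":0},{"dp":[0,0,0],"delta_rot":[0,0,0.0195],"fingers":0},{"dp":[0,0,0],"delta_rot":[0,0,0.0195],"fingers":0},{"dp":[0,0,0],"delta_rot":[0,0,0.0195],"fingers":0},{"dp":[0,0,0],"delta_rot":[0,0,0.0195],"fingers":0},{"dp":[0,0,0],"delta_rot":[0,0,0.0195],"fingers":0},{"dp":[0,0,0],"delta_rot":[0,0,0.0195],"fingers":0},{"dp":[0,0,0],"delta_rot":[0,0,0.0195],"fingers":0},{"dp":[0,0,0],"delta_rot":[0,0,0.0195],"fingers":0},{"dp":[0,0,0],"delta_rot":[0,0,0.0195],"fingers":0}]'
python3 -m crank '[{"dp":[0,0,0],"delta_rot":[0,0,0.0195],"fingers":0},{"dp":[0,0,0],"delta_rot":[0,0,0.0195],"fingers":0},{"dp":[0,0,0],"delta_rot":[0,0,0.0195],"fingers":0},{"dp":[0,0,0],"delta_rot":[0,0,0.0195],"fingers":0},{"dp":[0,0,0],"delta_rot":[0,0,0.0195],"fingers":0},{"dp":[0,0,0],"delta_rot":[0,0,0.0195],"fingers":0},{"dp":[0,0,0],"delta_rot":[0,0,0.0195],"fingers":0},{"dp":[0,0,0],"delta_rot":[0,0,0.0195],"fingers":0},{"dp":[0,0,0],"delta_rot":[0,0,0.0195],"fingers":0},{"dp":[0,0,0],"delta_rot":[0,0,0.0195],"fingers":0},{"dp":[0,0,0],"delta_rot":[0,0,0.0195],"fingers":0},{"dp":[0,0,0],"delta_rot":[0,0,0.0195],"fingers":0}]'
sed -i 's/^FLIP=.*/FLIP=np.diag([1,-1,-1.])/' h.py
python3 -c "
from h import *
s=manip.sense();print(s['q'].round(4),s['tcp_pos'],s['t'])"; python3 ins.py -45 60 12
```

```text
t: 8.42
tcp_pos: [0.4159, 0.2297, 0.2217]
tool_rot: [0.336, 0.942, 0.004, -0.002]
force: [-0.9, 0.2, -1.5]
finger_gap: 0.709
gripper_force: 52.2
t: 9.42
tcp_pos: [0.4159, 0.2296, 0.2217]
tool_rot: [0.881, 0.474, 0.001, -0.004]
force: [1.1, -0.7, -1.9]
finger_gap: 0.713
gripper_force: 52.2
[0.2646 0.4597 1.8849 0.0118 0.7963 0.8402] [0.41593678 0.22964089 0.2217369 ] 9.4167
low [-32.3  -4.6  95.7] mid [13.8 18.3 79.3] up [59.8 41.2 62.9] pitch 0.36 yaw 56.54 F cradle [-0.1 -1.2 -2. ] grip 52.2 gap 0.713 t 9.42
t 9.42 tcp [0.4159 0.2296 0.2217] F [ 1.1 -0.7 -1.9] gap 0.713
dp units [-0.0862 -0.0009  0.0397] rows 1.138234580719145 | rot units [-0.0206  0.0867  0.0677] rows 5.624819961434211 | dp if rotated first [-0.0877  0.0355 -0.0074]
```

```bash
python3 -m crank '[{"dp":[0,0,0],"delta_rot":[0,0,0.0175],"fingers":0},{"dp":[0,0,0],"delta_rot":[0,0,0.0175],"fingers":0},{"dp":[0,0,0],"delta_rot":[0,0,0.0175],"fingers":0},{"dp":[0,0,0],"delta_rot":[0,0,0.0175],"fingers":0},{"dp":[0,0,0],"delta_rot":[0,0.012,0],"fingers":0},{"dp":[0,0,0],"delta_rot":[0,0.012,0],"fingers":0},{"dp":[0,0,0],"delta_rot":[0,0.012,0],"fingers":0},{"dp":[0,0,0],"delta_rot":[0,0.012,0],"fingers":0},{"dp":[0,0,0],"delta_rot":[0,0.01,0],"fingers":0},{"dp":[0,0,0],"delta_rot":[0,0.01,0],"fingers":0}]'
python3 -c "
from h import *
s=manip.sense();print(s['q'].round(4),s['tcp_pos'],s['t'])"; python3 ins.py -45 50 12
```

```text
t: 10.25
tcp_pos: [0.4151, 0.23, 0.2218]
tool_rot: [0.941, 0.267, 0.198, -0.061]
force: [-0.2, 1.4, -1.0]
finger_gap: 0.712
gripper_force: 52.2
[0.196  0.4129 2.1164 0.6051 0.2683 0.656 ] [0.4150767  0.23002841 0.22177618] 10.25
low [-12.6  19.3  72. ] mid [41.3 19.4 75.6] up [95.2 19.5 79.3] pitch 23.88 yaw 31.53 F cradle [ 0.2  1.3 -1.1] grip 52.2 gap 0.712 t 10.25
t 10.25 tcp [0.4151 0.23   0.2218] F [-0.2  1.4 -1. ] gap 0.712
dp units [-0.0884  0.0372  0.0251] rows 1.1884243257741178 | rot units [-0.0019  0.0226  0.0002] rows 1.1385421429849698 | dp if rotated first [-0.091   0.0371  0.0128]
```

```bash
python3 -m crank '[{"dp":[-0.0177,0.0074,0.005],"delta_rot":[0,0,0],"fingers":0},{"dp":[-0.0177,0.0074,0.005],"delta_rot":[0,0,0],"fingers":0},{"dp":[-0.0177,0.0074,0.005],"delta_rot":[0,0,0],"fingers":0},{"dp":[-0.0177,0.0074,0.005],"delta_rot":[0,0,0],"fingers":0},{"dp":[-0.0177,0.0074,0.005],"delta_rot":[0,0,0],"fingers":0},{"dp":[0,0,0],"delta_rot":[-0.0005,0.0056,0],"fingers":0},{"dp":[0,0,0],"delta_rot":[-0.0005,0.0056,0],"fingers":0},{"dp":[0,0,0],"delta_rot":[-0.0005,0.0056,0],"fingers":0},{"dp":[0,0,0],"delta_rot":[-0.0005,0.0056,0],"fingers":0}]'
python3 -c "
from h import *
s=manip.sense();print(s['q'].round(4),s['tcp_pos'],s['t'])"; python3 ins.py -45 6 12; python3 held.py
```

```text
t: 11.0
tcp_pos: [0.3948, 0.1978, 0.1922]
tool_rot: [0.931, 0.264, 0.24, -0.074]
force: [-0.5, 0.5, -1.0]
finger_gap: 0.714
gripper_force: 52.2
[ 0.0895  0.4863  2.2747  1.8932  0.2409 -0.7403] [0.39482868 0.19781403 0.19220689] 11.0
low [-47.9   2.4  51.6] mid [ 5.5  2.4 60.2] up [58.8  2.5 68.7] pitch 29.12 yaw 31.45 F cradle [-0.5  0.7 -0.9] grip 52.2 gap 0.714 t 11.0
t 11.0 tcp [0.3948 0.1978 0.1922] F [-0.5  0.5 -1. ] gap 0.714
dp units [-0.0159  0.0042  0.0857] rows 1.0464578767412445 | rot units [-0.0019  0.008   0.0001] rows 0.41436572942967076 | dp if rotated first [-0.0202  0.0032  0.0848]
585 [-0.03938364 -0.02895651 -0.06968927] [ 0.06151314  0.02898666 -0.05316676] median z -0.05899204877843691
-0.04 49 -0.0565
-0.03 41 -0.0591
-0.02 39 -0.0589
-0.01 48 -0.0586
0.0 54 -0.0591
0.01 61 -0.059
0.02 62 -0.0589
0.03 41 -0.0586
0.04 127 -0.0583
0.05 62 -0.0654
```

```bash
python3 ins.py -45 6 9.1
```

```text
low [-48.7   2.6  51.6] mid [ 4.7  2.6 60.1] up [58.   2.6 68.6] pitch 29.09 yaw 31.41 F cradle [-1.8  0.6 -1.6] grip 52.2 gap 0.71 t 11.05
t 11.05 tcp [0.3941 0.1976 0.1919] F [-1.3 -0.1 -2.1] gap 0.71
dp units [-0.0072  0.0046  0.0911] rows 1.0968528219737688 | rot units [-0.0019  0.      0.    ] rows 0.09797614542100816 | dp if rotated first [-0.0072  0.0035  0.0911]
```

```bash
python3 -m crank '[{"dp":[-0.0014,0.0008,0.018],"delta_rot":[-0.001,0,0],"fingers":0},{"dp":[-0.0014,0.0008,0.018],"delta_rot":[-0.001,0,0],"fingers":0},{"dp":[-0.0014,0.0008,0.018],"delta_rot":[0,0,0],"fingers":0},{"dp":[-0.0014,0.0008,0.018],"delta_rot":[0,0,0],"fingers":0},{"dp":[-0.0014,0.0008,0.018],"delta_rot":[0,0,0],"fingers":0},{"dp":[0,0,0],"delta_rot":[0,0,0],"fingers":0}]'
python3 -c "
from h import *
s=manip.sense();print(s['q'].round(4))
p,d=manip.snapshot('scene');q,e=manip.snapshot('top')
cv2.imwrite('pics/m3.png',np.hstack([cv2.resize(p[180:280,360:480,::-1],(480,400),interpolation=2),cv2.resize(q[150:250,170:250,::-1],(320,400),interpolation=2)]))"; python3 ins.py -45 0.5 10
```

```text
t: 11.55
tcp_pos: [0.4122, 0.2065, 0.15]
tool_rot: [0.932, 0.262, 0.241, -0.068]
force: [-0.1, -0.4, -0.4]
finger_gap: 0.708
gripper_force: 52.2
[ 0.1179  0.6161  2.2535  2.318   0.2808 -1.1491]
low [-44.6   0.3   6.6] mid [ 8.8  0.3 15.1] up [62.1  0.3 23.5] pitch 29.0 yaw 31.44 F cradle [-1.1 -0.3 -1.6] grip 52.2 gap 0.713 t 11.65
t 11.65 tcp [0.4115 0.2064 0.151 ] F [-0.3 -0.5 -1.9] gap 0.713
dp units [-0.0052  0.0004  0.0101] rows 0.13629372020103248 | rot units [-0.0002  0.0028  0.0001] rows 0.14028102675903115 | dp if rotated first [-0.0054  0.0004  0.01  ]
```

View pics/m3.png

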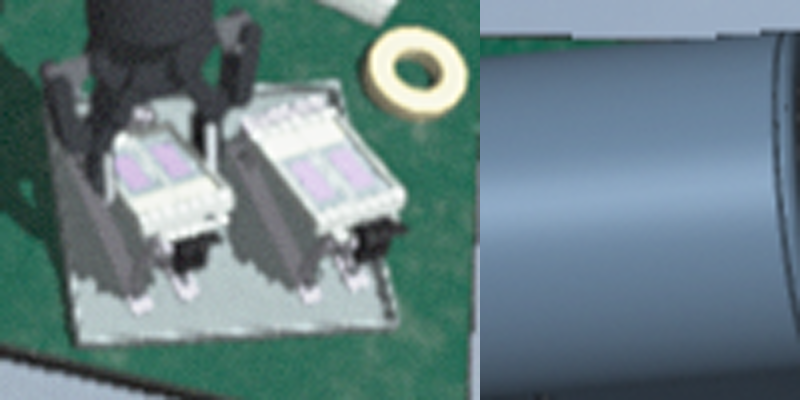

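```bash
python3 -m crank '[{"dp":[-0.0013,0,0.008],"delta_rot":[0,0,0],"fingers":0},{"dp":[0,0,0],"delta_rot":[0,0,0],"fingers":0}]' >/dev/null; python3 -c "from ins import *;state()"; python3 -m crank '[{"dp":[-0.0005,0,0.003],"delta_rot":[0,0,0],"fingers":0},{"dp":[0,0,0],"delta_rot":[0,0,0],"fingers":0}]' >/dev/null; python3 -c "from ins import *;state()"; python3 -m crank '[{"dp":[-0.0005,0,0.003],"delta_rot":[0,0,0],"fingers":0},{"dp":[0,0,0],"delta_rot":[0,0,0],"fingers":0}]' >/dev/null; python3 -c "from ins import *;state()"
```

```text
low [-44.3   0.1   3. ] mid [ 9.   0.2 11.5] up [62.3  0.2 20. ] pitch 29.06 yaw 31.44 F cradle [-0.2 -0.  -1.7] grip 52.2 gap 0.708 t 11.82
low [-44.2   0.1   1.6] mid [ 9.1  0.1 10.1] up [62.5  0.2 18.6] pitch 29.1 yaw 31.45 F cradle [-1.1  0.7 -2.4] grip 52.2 gap 0.714 t 11.98
low [-44.1   0.2   0.2] mid [9.2 0.2 8.8] up [62.5  0.2 17.3] pitch 29.14 yaw 31.43 F cradle [-1.3 -1.1  4.7] grip 52.9 gap 0.712 t 12.15
```

```bash
python3 -m crank '[{"dp":[-0.005,0,-0.0018],"delta_rot":[0,0,0],"fingers":0},{"dp":[-0.005,0,-0.0008],"delta_rot":[0,0,0],"fingers":0},{"dp":[0,0,0],"delta_rot":[0,0,0],"fingers":0}]' >/dev/null; python3 -c "from ins import *;state()"; python3 -m crank '[{"dp":[-0.004,0,-0.0006],"delta_rot":[0,0,0],"fingers":0},{"dp":[0,0,0],"delta_rot":[0,0,0],"fingers":0}]' >/dev/null; python3 -c "from ins import *;state()"; python3 -m crank '[{"dp":[-0.003,0,-0.0005],"delta_rot":[0,0,0],"fingers":0},{"dp":[0,0,0],"delta_rot":[0,0,0],"fingers":0}]' >/dev/null; python3 -c "from ins import *;state()"
```

```text
low [-50.5   0.2   0.3] mid [2.8 0.2 8.8] up [56.2  0.2 17.2] pitch 28.97 yaw 31.41 F cradle [-1.4 -0.4 -1.4] grip 52.3 gap 0.713 t 12.4
low [-52.1   0.1   0.2] mid [1.2 0.1 8.6] up [54.5  0.2 17.1] pitch 29.01 yaw 31.42 F cradle [-0.7 -0.3 -1.6] grip 52.3 gap 0.709 t 12.57
low [-53.4   0.1   0.2] mid [-0.   0.1  8.7] up [53.3  0.2 17.2] pitch 29.04 yaw 31.43 F cradle [-0.4  0.8 -1.4] grip 52.3 gap 0.707 t 12.73
```

```bash
python3 -m crank '[{"dp":[-0.002,0,-0.0003],"delta_rot":[0,0,0],"fingers":0},{"dp":[0,0,0],"delta_rot":[0,0,0],"fingers":0}]' >/dev/null; python3 -c "from ins import *;state()"; python3 -m crank '[{"dp":[-0.002,0,-0.0003],"delta_rot":[0,0,0],"fingers":0},{"dp":[0,0,0],"delta_rot":[0,0,0],"fingers":0}]' >/dev/null; python3 -c "from ins import *;state()"; python3 -m crank '[{"dp":[-0.0015,0,-0.0002],"delta_rot":[0,0,0],"fingers":0},{"dp":[0,0,0],"delta_rot":[0,0,0],"fingers":0}]' >/dev/null; python3 -c "from ins import *;state()"
```

```text
low [-54.2   0.1   0.2] mid [-0.9  0.1  8.7] up [52.5  0.2 17.2] pitch 29.06 yaw 31.44 F cradle [-1.1 -0.8 -1.9] grip 52.3 gap 0.709 t 12.9
low [-55.2   0.1   0.2] mid [-1.8  0.1  8.8] up [51.5  0.2 17.3] pitch 29.07 yaw 31.44 F cradle [-0.6 -0.7 -2.6] grip 52.3 gap 0.708 t 13.07
low [-55.9   0.1   0.2] mid [-2.6  0.1  8.8] up [50.7  0.2 17.3] pitch 29.07 yaw 31.44 F cradle [-0.5  0.2 -1.3] grip 52.3 gap 0.714 t 13.23
```

```bash
python3 -m crank '[{"dp":[-0.002,0,-0.0003],"delta_rot":[0,0,0],"fingers":0},{"dp":[0,0,0],"delta_rot":[0,0,0],"fingers":0}]' >/dev/null; python3 -c "from ins import *;state()"; python3 -m crank '[{"dp":[-0.002,0,-0.0003],"delta_rot":[0,0,0],"fingers":0},{"dp":[0,0,0],"delta_rot":[0,0,0],"fingers":0}]' >/dev/null; python3 -c "from ins import *;state()"; python3 -c "
from ins import *
p,d=manip.snapshot('scene');cv2.imwrite('pics/m4.png',cv2.resize(p[190:260,370:470,::-1],(800,560),interpolation=2))"
```

```text
low [-57.    0.1   0.2] mid [-3.7  0.1  8.8] up [49.7  0.2 17.3] pitch 29.07 yaw 31.44 F cradle [-0.8  0.6 -2.4] grip 52.3 gap 0.706 t 13.4
low [-57.9   0.1   0.2] mid [-4.6  0.1  8.7] up [48.8  0.2 17.3] pitch 29.08 yaw 31.44 F cradle [-0.4  0.7 -0.3] grip 52.3 gap 0.711 t 13.57
```

View pics/m4.png

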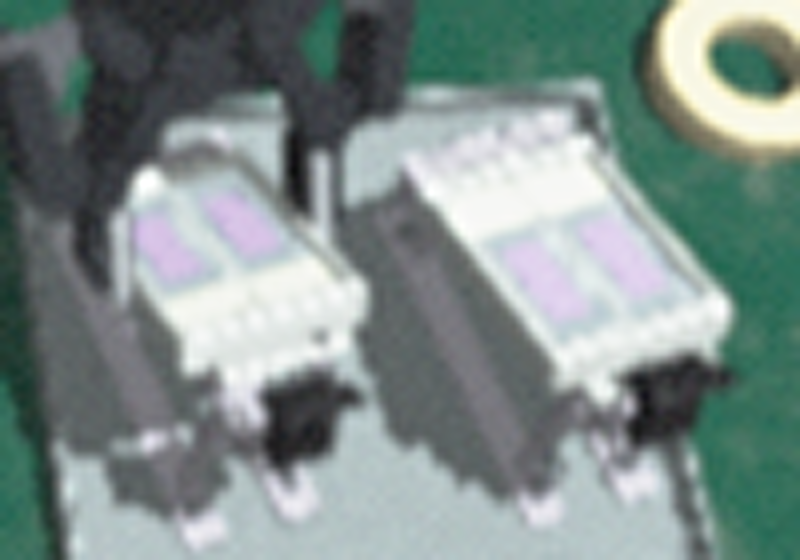

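```bash
cat > pink.py <<'E'
from ins import *
def pk(P,img,c,M,rad=.07):
    hsv=cv2.cvtColor(img,cv2.COLOR_RGB2HSV); q=(P-c)@M
    m=(hsv[...,0]>125)&(hsv[...,0]<165)&(hsv[...,1]>22)&(hsv[...,2]>120)&(np.linalg.norm(q,axis=-1)<rad)&(abs(q[...,1])<.035)
    Q=q[m]; return len(Q),(1e3*np.median(Q,0)).round(1),(1e3*(np.percentile(Q,3,0)+np.percentile(Q,97,0))/2).round(1)
a=np.load('pics/scene0.npy');i0=cv2.imread('pics/scene0.png')[:,:,::-1].copy()
P0=cloud('scene',a)
N=np.array([.4015,.3322,.0735])
print("neighbour in own frame",pk(P0,i0,N,Mc))
print("tray at start",pk(P0,i0,np.array([.4568,-.0414,0]),frame(28)))
p,d=manip.snapshot('scene');p=np.ascontiguousarray(p);P=cloud('scene',d)
s=manip.sense();Mt=R.from_quat(s["tool_rot"]).as_matrix()@FLIP
print("neighbour now",pk(P,p,N,Mc));print("held in tray frame",pk(P,p,s["tcp_pos"]+Mt@[0,0,-.069],Mt));print("held in cradle",pk(P,p,C,Mc))
E
python3 pink.py
```

```text
neighbour in own frame (95, array([10.8, -6.3, 10.3]), array([10.5,  1.2, 10.5]))
tray at start (14, array([11.9,  2.1,  9.8]), array([ 9.9,  0.7, 10.4]))
neighbour now (90, array([11.7, -6.4, 10.2]), array([11.3,  1.2, 10.4]))
held in tray frame (81, array([-0.9, -7.4, 10.2]), array([-2.3, -0.4, 10.7]))
held in cradle (81, array([-7.1, -7.3, 18.9]), array([-8.4, -0.4, 19.2]))
```

```bash
python3 - <<'E'
from ins import *
s=manip.sense();Mt=R.from_quat(s["tool_rot"]).as_matrix()@FLIP
p,d=manip.snapshot('scene');P=cloud('scene',d);q=1e3*(P-s["tcp_pos"])@Mt+[0,0,69]
m=(d>0)&(abs(q[...,1])<20)&(q[...,2]>-4)&(q[...,2]<20)&(q[...,0]>25)&(q[...,0]<75)
Q=q[m];Q=Q[np.argsort(Q[:,0])]
for a in range(26,72,2):
    k=Q[(Q[:,0]>=a)&(Q[:,0]<a+2)]
    if len(k):print(a,len(k),np.percentile(k[:,2],[10,50,90]).round(1))
m=(d>0)&(abs(q[...,0])<30)&(q[...,2]>12)&(q[...,2]<18)&(abs(abs(q[...,1])-30)<5);print("walls y",[np.median(q[m&(g*q[...,1]>0)][:,1]) for g in(1,-1)])
i=cv2.imread('pics/scene0.png');P=cloud('scene',np.load('pics/scene0.npy'))
N=np.array([.4015,.3322,.0735]);q=1e3*(P-N)@Mc
print("neighbour")
m=(abs(q[...,1])<20)&(q[...,2]>-4)&(q[...,2]<20)&(q[...,0]>25)&(q[...,0]<75);Q=q[m]
for a in range(26,72,2):
    k=Q[(Q[:,0]>=a)&(Q[:,0]<a+2)]
    if len(k):print(a,len(k),np.percentile(k[:,2],[10,50,90]).round(1))
E
```

```text
26 6 [ 9.2  9.8 10.4]
28 7 [ 8.6 10.2 10.8]
30 11 [ 9.  10.1 11.1]
32 5 [ 9.1 10.1 10.6]
34 9 [ 9.3 10.1 11.1]
36 5 [ 9.5 10.4 10.8]
40 2 [11.8 12.6 13.4]
42 3 [13.6 14.2 14.2]
44 12 [ 4.2 14.3 14.8]
46 32 [ 4.5  8.9 14.1]
48 27 [ 3.5  8.3 13.2]
50 8 [3.3 4.8 7.4]
52 9 [4.1 4.6 5.7]
54 11 [3.3 4.3 5.9]
56 16 [0.5 3.1 4.7]
58 8 [0.5 3.1 4.1]
60 3 [-2.1 -2.  -1.3]
62 6 [-3.6 -2.8 -1. ]
64 4 [-2.8 -0.2  1.2]
66 2 [-3.7 -3.5 -3.3]
68 3 [-3.8 -3.7 -3.2]
70 4 [-3.5 -3.1 -2.5]
walls y [np.float64(29.749905956998834), np.float64(-29.60619472065346)]
neighbour
26 4 [ 8.8  9.2 10.1]
28 11 [ 8.7 10.8 12.4]
30 11 [ 9.  10.4 11.2]
32 10 [ 8.5 10.1 11.6]
34 8 [ 8.4 10.2 10.7]
36 1 [12.5 12.5 12.5]
38 7 [12.9 13.3 14. ]
40 10 [12.1 13.9 15.4]
42 16 [ 4.6 11.9 16. ]
44 31 [ 4.4  8.4 14.4]
46 12 [ 3.7  8.8 14.4]
48 5 [1.5 2.9 5.8]
50 3 [2.3 4.6 6.9]
52 2 [4.  4.3 4.5]
54 9 [ 0.6  3.1 11.7]
56 12 [-0.1 13.4 17.1]
58 13 [-0.8 14.5 16.3]
60 5 [ 8.7 13.9 14.6]
62 16 [-2.   8.9 15.2]
64 8 [-2.4 14.1 15.5]
66 4 [15.4 16.4 17.3]
68 7 [15.6 16.7 18.1]
70 8 [15.4 17.4 18. ]
```

```bash
python3 -m crank '[{"dp":[-0.002,0,-0.0003],"delta_rot":[0,0,0],"fingers":0},{"dp":[0,0,0],"delta_rot":[0,0,0],"fingers":0}]' >/dev/null; python3 -c "from ins import *;state()"; python3 -m crank '[{"dp":[-0.002,0,-0.0003],"delta_rot":[0,0,0],"fingers":0},{"dp":[0,0,0],"delta_rot":[0,0,0],"fingers":0}]' >/dev/null; python3 -c "from ins import *;state()"; python3 -m crank '[{"dp":[-0.002,0,-0.0003],"delta_rot":[0,0,0],"fingers":0},{"dp":[0,0,0],"delta_rot":[0,0,0],"fingers":0}]' >/dev/null; python3 -c "from ins import *;state()"
```

```text
low [-58.   -0.    0.1] mid [-4.7  0.   8.8] up [48.6  0.  17.4] pitch 29.2 yaw 31.45 F cradle [ 1.1 -1.1 -0.3] grip 52.2 gap 0.711 t 13.88
low [-58.1  -0.1   0.1] mid [-4.8 -0.   8.8] up [48.5  0.  17.6] pitch 29.33 yaw 31.46 F cradle [4.2 1.5 0.6] grip 52.3 gap 0.71 t 14.05
low [-58.1  -0.1   0.1] mid [-4.8 -0.1  9. ] up [48.4  0.  17.8] pitch 29.47 yaw 31.49 F cradle [6.4 3.3 1.2] grip 52.3 gap 0.713 t 14.22
```

```bash
sed -i 's/^def state(back=.054):/def state(d=.0035):/; s/Mt@\[v,0,-.069\]-C/Mt@[v+d,0,-.069]-C/' ins.py
python3 -m crank '[{"dp":[0.0036,0,0.0005],"delta_rot":[0,0,0],"fingers":0},{"dp":[0.0024,0,0.0017],"delta_rot":[0,-0.0028,0],"fingers":0},{"dp":[0.0024,0,0.0017],"delta_rot":[0,-0.0028,0],"fingers":0},{"dp":[0,0,0],"delta_rot":[0,0,0],"fingers":0}]'>/dev/null;  python3 -c "from ins import *;state()"
python3 -m crank '[{"dp":[0.0024,0,0.0017],"delta_rot":[0,-0.0028,0],"fingers":0},{"dp":[0,0,0],"delta_rot":[0,0,0],"fingers":0}]'>/dev/null;  python3 -c "from ins import *;state()"
python3 -m crank '[{"dp":[0.0016,0,0.0012],"delta_rot":[0,-0.0018,0],"fingers":0},{"dp":[0,0,0],"delta_rot":[0,0,0],"fingers":0}]'>/dev/null;  python3 -c "from ins import *;state()"
```

```text
low [-54.7  -0.4   0.8] mid [-1.1 -0.3  7.5] up [52.5 -0.2 14.2] pitch 27.11 yaw 31.51 F cradle [ 3.5 -1.2 -0.9] grip 52.2 gap 0.708 t 14.55
low [-54.8  -0.4   0.8] mid [-1.1 -0.3  6.6] up [52.6 -0.2 12.4] pitch 26.12 yaw 31.47 F cradle [ 2.7 -1.  -1.8] grip 52.1 gap 0.714 t 14.72
low [-55.   -0.2   1.1] mid [-1.2 -0.2  6.2] up [52.5 -0.1 11.4] pitch 25.5 yaw 31.47 F cradle [ 3.1 -1.   2. ] grip 52.5 gap 0.712 t 14.88
```

```bash
python3 -m crank '[{"dp":[0,0,0],"delta_rot":[0,0,0],"fingers":0.55},{"dp":[0,0,0],"delta_rot":[0,0,0],"fingers":0.65},{"dp":[0,0,0],"delta_rot":[0,0,0],"fingers":0.65},{"dp":[0,0,0],"delta_rot":[0,0,0],"fingers":0.65}]'>/dev/null;  python3 -c "from ins import *;state()"
python3 -m crank '[{"dp":[0,0,-0.01],"delta_rot":[0,0,0],"fingers":0.65},{"dp":[0,0,-0.02],"delta_rot":[0,0,0],"fingers":0.65},{"dp":[0,0,-0.04],"delta_rot":[0,0,0],"fingers":0.3},{"dp":[0,0,-0.04],"delta_rot":[0,0,0],"fingers":-1},{"dp":[0,0,0],"delta_rot":[0,0,0],"fingers":-1}]'>/dev/null;  python3 -c "from ins import *;state()
p,d=manip.snapshot('scene');cv2.imwrite('pics/m5.png',cv2.resize(p[190:260,370:470,::-1],(800,560),interpolation=2))
print(manip.sense()['q'].round(3))"
```

```text
low [-56.8   0.4   1. ] mid [-3.   0.4  5.9] up [50.7  0.4 10.9] pitch 25.28 yaw 31.43 F cradle [ 0.3 -0.2 -0. ] grip 0.0 gap 0.827 t 15.22
low [-60.2   0.9  47.7] mid [-6.5  1.  52.9] up [47.3  1.2 58. ] pitch 25.46 yaw 31.57 F cradle [ 0.8 -0.9 -0.7] grip 0.0 gap 0.406 t 15.63
[ 0.1    0.502  2.265  1.729  0.192 -0.572]
```

View pics/m5.png

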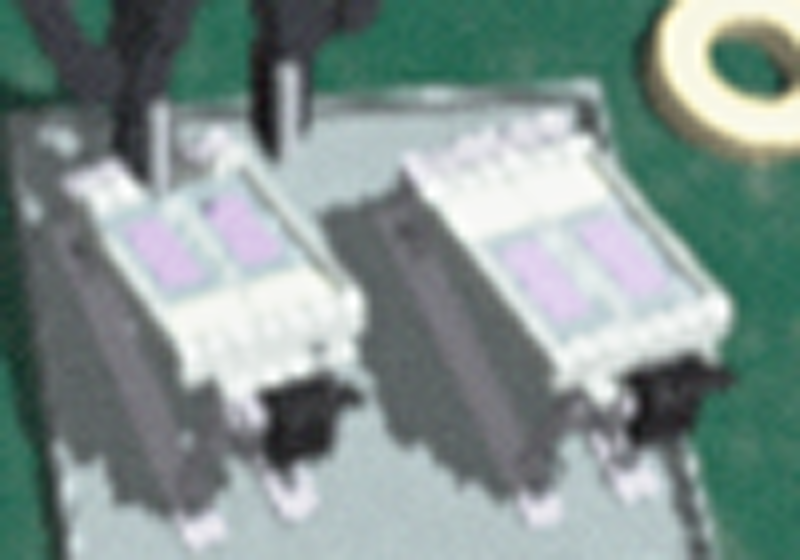

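```bash
cat > press.py <<'E'
from ins import *
import sys
x,z=map(float,sys.argv[1:3]); s=manip.sense(); T=R.from_quat(s["tool_rot"]).as_matrix()
print("tip",(1e3*(s["tcp_pos"]+T@[0,0,.073]-C)@Mc).round(1),"F cradle",(s["force"]@Mc).round(1),"pitch",np.rad2deg(np.arcsin(T[2,0])).round(2)); plan(C+Mc@[x/1e3,0,z/1e3+.073],Mc)
E
python3 press.py 38 38
```

```text
tip [-9.   0.7 47.8] F cradle [ 0.9 -0.1 -0.8] pitch 25.5
t 15.68 tcp [0.3892 0.1932 0.1812] F [ 1.   0.5 -0.5] gap 0.317
dp units [0.1057 0.0013 0.0292] rows 1.314807723875602 | rot units [-0.0003 -0.0153  0.0003] rows 0.7686609064467854 | dp if rotated first [0.108  0.0011 0.0189]
```

```bash
python3 -m crank '[{"dp":[0,0,0],"delta_rot":[0,-0.0051,0],"fingers":-1},{"dp":[0,0,0],"delta_rot":[0,-0.0051,0],"fingers":-1},{"dp":[0,0,0],"delta_rot":[0,-0.0051,0],"fingers":-1},{"dp":[0.027,0.0003,0],"delta_rot":[0,0,0],"fingers":-1},{"dp":[0.027,0.0003,0],"delta_rot":[0,0,0],"fingers":-1},{"dp":[0.027,0.0003,0],"delta_rot":[0,0,0],"fingers":-1},{"dp":[0.027,0.0002,0],"delta_rot":[0,0,0],"fingers":-1},{"dp":[0,0,0.01],"delta_rot":[0,0,0],"fingers":-1},{"dp":[0,0,0.0],"delta_rot":[0,0,0],"fingers":-1}]'>/dev/null; python3 press.py 38 30
```

```text
tip [38.7  2.6 42.3] F cradle [-1.2 -0.2 -0.1] pitch 22.16
t 16.43 tcp [0.4318 0.2206 0.1941] F [-0.8 -0.8 -0.5] gap -0.001
dp units [0.0031 0.0039 0.0245] rows 0.2995054326731808 | rot units [-0.0018 -0.006   0.0002] rows 0.31542078709760424 | dp if rotated first [0.004  0.0036 0.0244]
```

```bash
python3 -m crank '[{"dp":[0,0,0],"delta_rot":[-0.0009,-0.003,0],"fingers":-1},{"dp":[0.001,0,0],"delta_rot":[-0.0009,-0.003,0],"fingers":-1},{"dp":[0.003,0.0036,0.008],"delta_rot":[0,0,0],"fingers":-1},{"dp":[0,0,0.008],"delta_rot":[0,0,0],"fingers":-1},{"dp":[0,0,0.008],"delta_rot":[0,0,0],"fingers":-1},{"dp":[0,0,0.0],"delta_rot":[0,0,0],"fingers":-1}]'>/dev/null; python3 press.py 38 24
```

```text
tip [36.8 -0.2 30.4] F cradle [ 0.4  0.1 -0.3] pitch 19.9
t 16.93 tcp [0.4371 0.2215 0.1833] F [ 0.4  0.4 -0.1] gap 0.002
dp units [ 0.0021 -0.0004  0.0128] rows 0.1560601567707036 | rot units [0.0001 0.0003 0.    ] rows 0.01371784247349992 | dp if rotated first [ 0.0021 -0.0004  0.0128]
```

```bash
python3 -m crank '[{"dp":[0.004,0,0.006],"delta_rot":[0,0,0],"fingers":-1},{"dp":[0,0,0.005],"delta_rot":[0,0,0],"fingers":-1},{"dp":[0,0,0],"delta_rot":[0,0,0],"fingers":-1}]'>/dev/null; python3 press.py 39 14|head -1; python3 -m crank '[{"dp":[0,0,0.004],"delta_rot":[0,0,0],"fingers":-1},{"dp":[0,0,0.004],"delta_rot":[0,0,0],"fingers":-1},{"dp":[0,0,0],"delta_rot":[0,0,0],"fingers":-1}]'>/dev/null; python3 press.py 39 14|head -1; python3 -m crank '[{"dp":[0,0,0.004],"delta_rot":[0,0,0],"fingers":-1},{"dp":[0,0,0],"delta_rot":[0,0,0],"fingers":-1}]'>/dev/null; python3 press.py 39 14
```

```text
tip [40.  -0.5 25.5] F cradle [-0.2  0.8 -0.4] pitch 20.01
tip [40.4 -0.5 22.2] F cradle [ 0.5 -0.6  3.5] pitch 20.1
tip [40.5 -0.6 20.3] F cradle [1.1 0.2 0.3] pitch 20.11
t 17.6 tcp [0.4428 0.2248 0.175 ] F [0.7 0.7 0.6] gap -0.001
dp units [-0.0027 -0.0008  0.0127] rows 0.15580234230575116 | rot units [ 0.0003 -0.0003  0.0002] rows 0.024616810124391944 | dp if rotated first [-0.0027 -0.0008  0.0127]
```

```bash
python3 -m crank '[{"dp":[-0.001,0,0.004],"delta_rot":[0,0,0],"fingers":-1},{"dp":[0,0,0],"delta_rot":[0,0,0],"fingers":-1}]'>/dev/null; python3 press.py 39 14|head -1; python3 -m crank '[{"dp":[0,0,0.004],"delta_rot":[0,0,0],"fingers":-1},{"dp":[0,0,0],"delta_rot":[0,0,0],"fingers":-1}]'>/dev/null; python3 press.py 39 14|head -1;python3 -m crank '[{"dp":[0,0,0.003],"delta_rot":[0,0,0],"fingers":-1},{"dp":[0,0,0],"delta_rot":[0,0,0],"fingers":-1}]'>/dev/null; python3 press.py 39 14|head -1
```

```text
tip [40.6 -0.8 18. ] F cradle [ 1.4 -0.2  3.9] pitch 20.15
tip [39.1 -0.3 15.6] F cradle [-0.1 -0.2 -0.3] pitch 19.96
tip [38.6 -0.2 14. ] F cradle [-0.5  0.  -0.8] pitch 19.91
```

```bash
python3 -m crank '[{"dp":[0,0,0.003],"delta_rot":[0,0,0],"fingers":-1},{"dp":[0,0,0],"delta_rot":[0,0,0],"fingers":-1}]'>/dev/null; python3 press.py 39 14|head -1;python3 -m crank '[{"dp":[0,0,0.002],"delta_rot":[0,0,0],"fingers":-1},{"dp":[0,0,0],"delta_rot":[0,0,0],"fingers":-1}]'>/dev/null; python3 press.py 39 14|head -1;python3 -m crank '[{"dp":[0,0,0.002],"delta_rot":[0,0,0],"fingers":-1},{"dp":[0,0,0],"delta_rot":[0,0,0],"fingers":-1}]'>/dev/null; python3 press.py 39 14|head -1
```

```text
tip [38.7 -0.2 13.5] F cradle [-1.5  0.6  7.5] pitch 19.99
tip [38.7 -0.2 13.3] F cradle [-0.5 -0.8 18.3] pitch 20.04
tip [38.8 -0.2 13.2] F cradle [-2.4 -0.8 28. ] pitch 20.1
```

```bash
python3 -m crank '[{"dp":[0,0,-0.02],"delta_rot":[0,0,0],"fingers":-1},{"dp":[0,0,-0.05],"delta_rot":[0,0,0],"fingers":-1},{"dp":[0,0,-0.06],"delta_rot":[0,0,0],"fingers":-1},{"dp":[0,0,-0.06],"delta_rot":[0,0,0],"fingers":-1},{"dp":[-0.03,0.06,-0.03],"delta_rot":[0,0,0],"fingers":-1},{"dp":[-0.03,0.06,-0.03],"delta_rot":[0,0,0],"fingers":-1},{"dp":[0,0,0],"delta_rot":[0,0,0],"fingers":-1}]'
python3 - <<'E'
from ins import *
p,d=manip.snapshot('scene');cv2.imwrite('pics/m6.png',cv2.resize(p[190:260,370:470,::-1],(800,560),interpolation=2));P=cloud('scene',d)
for n,c in(("empty",C),("neigh",np.array([.4015,.3322,.0735]))):
    q=1e3*(P-c)@Mc
    for a in(-30,-20,-10,0,10,20,30,40):
        m=(abs(q[...,0]-a)<4)&(abs(q[...,1])<22)&(abs(q[...,2]-10)<12); print(n,a,m.sum(),np.median(q[m][:,2]).round(1),end=' | ')
    m=(q[...,2]>11)&(q[...,2]<24)&(q[...,0]>48)&(q[...,0]<90)&(abs(q[...,1])<25);print("catch",m.sum(),q[m].mean(0).round(1),q[m].max(0).round(1))
E
```

```text
t: 19.18
tcp_pos: [0.4168, 0.1338, 0.2749]
tool_rot: [0.948, 0.264, 0.17, -0.044]
force: [-0.6, 0.2, -0.3]
finger_gap: 0.0
gripper_force: 0.0
empty -30 35 10.3 | empty -20 37 10.0 | empty -10 38 9.9 | empty 0 40 10.6 | empty 10 45 10.2 | empty 20 39 10.1 | empty 30 42 10.3 | empty 40 66 11.5 | catch 69 [64.8  2.1 16. ] [74.2 17.6 20.4]
neigh -30 41 10.0 | neigh -20 35 10.2 | neigh -10 41 9.8 | neigh 0 39 9.9 | neigh 10 38 10.3 | neigh 20 33 10.0 | neigh 30 41 9.7 | neigh 40 39 13.6 | catch 72 [65.8  1.5 15.8] [76.2 18.  19.4]
```

View pics/m6.png

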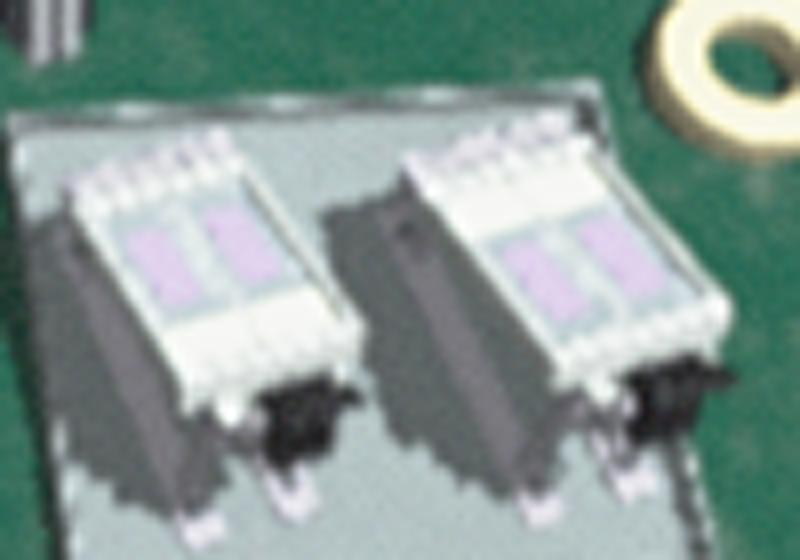

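The tray lies flat on the rails. Its face is 10 mm above the seat all along, the same as its neighbour. The lip is over the lower end, and the catch is back at the neighbour's shut position. The gripper is clear, so I'm handing the job in.

```bash
python3 -c "
from station import manip
print(manip.sign_off())"
```

```text
the job is handed in; nothing more can be done
None
```

The tray is in the empty cradle, with its lower end under the lip and the catch shut over its upper end; I handed the job in at about 19 s with the gripper clear of everything.

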